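# Close the phone case and present the full parts box

## Robot

A 7-joint arm with a two-finger parallel gripper is mounted at the origin on a cart in front of the work surface, level with it; the furniture and walls round the work are solid. World frame = base frame: x ahead of the robot, y to its left, z up, the work surface at z = 0. Lengths are in m, angles in degrees, forces in N, time in s.
With the tool pointing down it reaches from about 0.4 to 0.9 m from the base axis. Payload 5.5 kg.
Tool frame: the origin (TCP) lies at the very end of the fingers, on their centre line; the grasp point (between the pads) lies arm.tcp_to_grasp behind it (arm.tcp_to_grasp is the distance from the TCP to the grasp point, in m); z points along the fingers, y is the line along which they close (so a half turn about z gives the same grasp; the last joint's range is limited). The gripper opens to 92 mm and grips with 3 to 60 N. Pads are 19 mm wide; open, the fingers measure 130 mm over their backs; the gripper's body (75 mm by 190 mm) begins 47 mm behind the grasp point.
Start: joints at [81.773, 28.699, -24.465, 88.831, 12.651, 65.22, -12.049], TCP at [0.257, -0.597, 0.227] pointing down, gripper open.
Joint ranges: [-164.97, 164.97], [-17.58, 116.51], [-87.97, 89.64], [11.32, 138.91], [-80.73, 260.73], [10.89, 115.49], [-147.41, 147.41]. Speed limits (degrees/s): [147.25, 147.25, 180, 180, 180, 180, 180].

## Interface

Orientations are given as [roll, pitch, yaw] about the fixed x, y, z axes, in that order (R = Rz(yaw) Ry(pitch) Rx(roll)).
In Python, from rig import arm, optics, ticket gives the robot as it stands.
- The arm moves only by the shell command python3 -m pendant 'ROWS' [OPENING]. ROWS is JSON, a list of rows, each a list of 2 entries, a list of its own where there are three numbers: the shift along the tool's x, y, z as a fraction of full scale, then the turn, a rotation vector about the tool's x, y, z as a fraction of full scale. A call has 1 to 12 rows; each row shifts and turns the commanded pose from where the row before left it, along the tool's axes as they then stand; what a row does not reach is not made up. Full scale, the value 1, is 0.03 m for a shift and 6 degrees for a turn. A row lasts 1/8 s, in which the tool goes at most 62.5 mm and 10.7 degrees, less where a joint would pass 70% of its speed; a pose out of reach is approached as far as the arm can. A call with a number of a shift or a turn outside -1 to 1 is refused whole. A call with a gripper value outside its range is refused whole. OPENING is the finger opening in mm, from 0 to 91.8, set as the call begins (- or left out, the last holds). The fingers move at their own pace and stop on an object; the grip force is fixed at half the most. Time passes only in rows, so rows that do not move let the fingers close. It gives the time, the measured TCP pose, the force, the opening and the grip force at its end, in the units of the state.
- arm.state(): the state, without advancing time (a new reading comes with each control period).
- optics.grab_frame(name): name is "scene" or "top"; returns a dict with "image" (420x560x3 uint8, blue, green, red), "intrinsics" (3x3 intrinsics, pixels), "camera_from_world" (4x4, takes a point from world to camera coordinates). Camera axes: x right, y down, z forward; pixel columns grow to the right and rows downward; lengths in m; the calibration is good to about 2 mm. A picture is of the moment at which its call begins. There is no depth.
- ticket.hand_in(): hands the job in; it is judged then, once.
The state is a dict: "time": time; "q": joint angles; "joint_velocities": joint speeds; "tau": joint torques, N m; "eef_pos": TCP position; "eef_rot": TCP orientation; "contact_force": force on the tool from outside, world axes, zero at the start; "torque": the same for the moment, N m; "gripper_width": opening from 0.0 (shut) to 1.0 (fully open); "grip_force": force on a finger pad.
Only numpy, scipy, OpenCV 4.12 (cv2) and the standard library are available. Lean on these libraries where they do the work, as an engineer would, in place of code of your own. Each camera call takes 0.05 s, during which the arm holds its last target. There are 200 camera calls.

## Task

Get this repair ready to hand over: lower the phone case's lid fully closed without slamming it, then find which of the two identical parts boxes is full: lift the left one a hand's breadth off the mat, set it back (not dropped) where it stood, then lift the right one likewise. Finish still holding the heavier box level in the gripper, a hand's breadth above the middle of the closed lid and touching nothing else. The lighter box must be back upright where it stood, and the other loose things left alone.

Things in the scene. Friction and masses are not known exactly. Their poses are not given: they have to be found in the camera images.
- case: grey hard case, 130 x 160 x 40 mm without its lid, fixed to the bench on the left of the work area, in any yaw within about 0.2 rad of square. Origin: centre of its underside on the bench; x points from the front (robot side) to the hinge side, y along the hinge, z up. A phone lies fixed inside, below the rim
- lid_hinge (a point): point on the lid's hinge axis, at the middle of the case's far upper edge: 65 mm along the case's x and 40 mm above the bench. The axis runs along the case's y
- lid (a joint): angle of the case's lid in rad: 0 closed flat on the case, 1.57 upright; begins at 1.0 to 1.35, leaning towards the robot, its outer face looking up and away from the robot. The hinge is stiff: the lid stays where it is left and needs about 1 to 2 N at its free edge to be pushed down
- lid_mid (a point): middle of the lid's outer face; when closed, over the case's centre, 51 mm above the bench. The lid is a plate 130 mm from hinge to free edge, 160 mm wide, 10 mm thick; its outer face lies 11 mm off the hinge axis; a tab 50 mm wide and 5 mm thick stands out 11 mm from the middle of the free edge
- box_p: one of two identical closed pale parts boxes, 35 (x) x 51 (y) x 19 mm high (sides solid to 16 mm), loose on the mat right of the case, one left, one right, sides change from run to run; yaw within 0.5 rad. Origin: centre of underside, z up. Grip across the 35 mm. One is full (0.22 to 0.31 kg), one empty (0.04 to 0.065 kg): only weight, not name or look, tells which
- box_q: the other parts box, same shape, size, axes and origin as box_p; contents sealed inside. The mat under both is flat, fixed, 248 x 348 mm, its top 4.5 mm above the bench top
- mouse: computer mouse 99 x 52 x 39 mm, loose, near the front right, to be left alone; origin under its centre
- pen: black pen 132 mm long, loose, beside the mouse, to be left alone; origin under its centre
- tip_cleaner: round black tip cleaner, 72 mm across, 65 mm high, loose, left of the case, to be left alone; origin under its centre
- tweezers_b: dark tweezers 136 mm long, 9 mm high, loose, on the bench just right of the mat, to be left alone; origin under their centre
Mind the look-alikes: they are no part of the job. Leave any orange look-alike of the box_q alone.

How it is judged:
By the outcome, as a careful person would: the job done as asked, in the order asked, and still so for the second after the job is handed in, while the arm keeps its last pose, push and grip.
It also fails if it takes over 72 s, if anything falls off the work surface, if the arm or the gripper's body presses on something with over 40 N, if the wrist force passes 120 N, or if a joint passes its speed limit or range.

## Working session

There is one attempt and no reset: what is moved stays moved. The work goes in short steps, Python scripts to look and compute and a shell command to move; the robot and the scene stay as the last step left them, time stands still between calls to the robot, and variables do not carry over. Pictures are saved under pics/ and viewed, at most 10 in all, crops included, and the job is handed in when it is done.

```bash
mkdir -p pics
python3 - <<'E'
from rig import arm,optics
import cv2,numpy as np
for n in("scene","top"):
    f=optics.grab_frame(n); cv2.imwrite(f"pics/{n}0.png",f["image"]); np.savez(f"pics/{n}0.npz",**f)
    print(n,np.round(f["intrinsics"],1).tolist(),np.round(f["camera_from_world"],3).tolist())
print(arm.tcp_to_grasp,arm.state())
E
```

```text
scene [[500.9, 0.0, 283.5], [0.0, 500.9, 208.1], [0.0, 0.0, 1.0]] [[0.828, -0.56, -0.022, -0.404], [-0.381, -0.534, -0.755, 0.246], [0.411, 0.633, -0.655, 1.245], [0.0, 0.0, 0.0, 1.0]]
top [[403.5, 0.0, 283.3], [0.0, 403.5, 210.6], [0.0, 0.0, 1.0]] [[-0.029, -1.0, -0.003, 0.033], [-0.981, 0.029, -0.193, 0.51], [0.193, -0.003, -0.981, 1.001], [0.0, 0.0, 0.0, 1.0]]
0.0188 {'time': 0.1, 'q': array([ 81.77206849,  28.74933468, -24.45180661,  88.88478918,
        12.65049037,  65.2186119 , -12.04957885]), 'joint_velocities': array([ 0.00441894, -0.15565923, -0.09658012, -0.20352752, -0.07587637,
       -0.02627049,  0.00097833]), 'tau': array([-1.11567628e-02, -5.67863166e+01, -5.83845422e+00, -2.79912025e+01,
       -6.90097944e-02,  2.40102131e-02,  2.07082292e-05]), 'eef_pos': array([ 0.25688765, -0.59640767,  0.22577344]), 'eef_rot': array([-1.79900158e+02, -3.30760220e-03,  2.33081848e+01]), 'contact_force': array([0.6296137 , 0.68366568, 0.48785358]), 'torque': array([ 0.03821538,  0.03576181, -0.00837481]), 'grip_force': 0.0, 'gripper_width': 1.0006302481749383}
```

View pics/scene0.png

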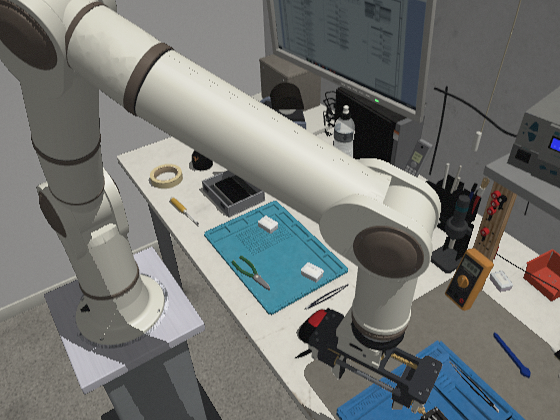

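View pics/top0.png

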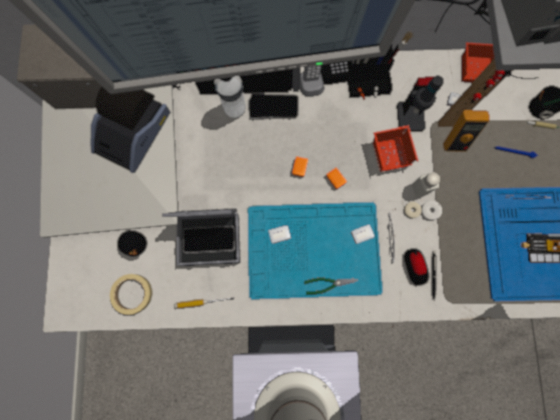

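The scene view shows the case (230,190), two white boxes on the mat at (268,224) and (312,271), and a third white box far right at (502,281), off the mat. In the top view the case is at (208,238) and the mat boxes at (280,234) and (363,234). The orange look-alikes are at (300,167) and (336,178). The two pale boxes on the teal mat fit the description, and I'm confirming that in an enlarged crop.

Run:
```python
import cv2,numpy as np
t=cv2.imread("pics/top0.png");s=cv2.imread("pics/scene0.png")
a=cv2.resize(t[195:300,155:405],(800,336),interpolation=cv2.INTER_CUBIC)
b=cv2.resize(s[165:292,190:355],None,fx=2.05,fy=2.05,interpolation=cv2.INTER_CUBIC)
c=np.zeros((600,800,3),np.uint8);c[:336]=a;c[338:598,:b.shape[1]]=b[:260]
cv2.imwrite("pics/crop0.png",c)
```

```text
(no output)
```

View pics/crop0.png

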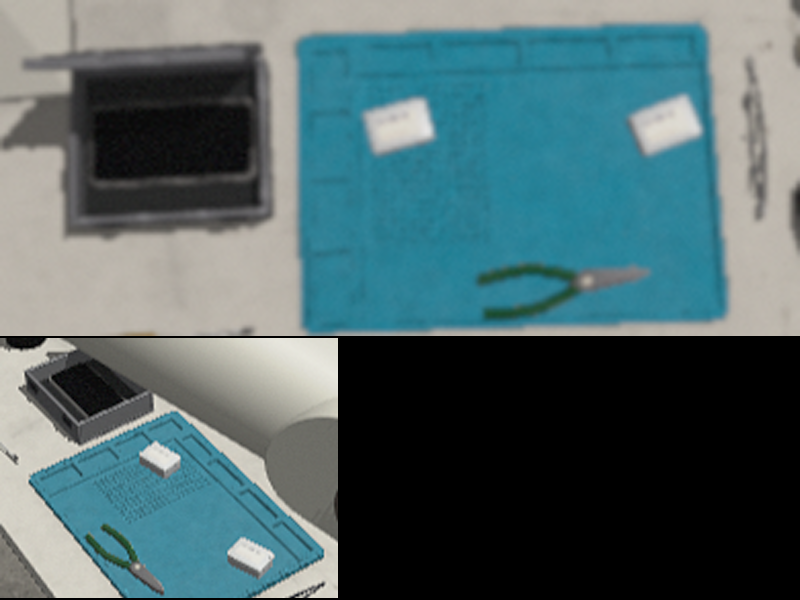

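The crop confirms it: both pale white boxes lie on the teal mat, left at top px (280,234) and right at (363,234). The case rim corners are at about (177,265), (240,262) and (238,215), and the lid is seen nearly edge-on above it. Next I measure.

```bash
cat > h.py <<'E'
import cv2,numpy as np
from scipy.spatial.transform import Rotation as R
def ray(f,uv,z):
    T=f["camera_from_world"];K=f["intrinsics"]
    c=-T[:3,:3].T@T[:3,3]; uv=np.atleast_2d(np.array(uv,float))
    d=(T[:3,:3].T@np.linalg.inv(K)@np.c_[uv,np.ones(len(uv))].T).T
    return c+d*((z-c[2])/d[:,2])[:,None]
def proj(f,p):
    T=f["camera_from_world"];q=T[:3,:3]@np.array(p,float).reshape(-1,3).T+T[:3,3:];q=f["intrinsics"]@q
    return (q[:2]/q[2]).T
def white(f,box,thr=165):
    im=f["image"];m=((im.min(2)>thr)).astype(np.uint8);k=np.zeros_like(m);x0,y0,x1,y1=box;k[y0:y1,x0:x1]=m[y0:y1,x0:x1]
    c=max(cv2.findContours(k,0,2)[0],key=cv2.contourArea);return c
E
python3 - <<'E'
from h import *
f=np.load("pics/top0.npz");g=np.load("pics/scene0.npz")
for b in((262,218,300,252),(345,218,385,252)):
    c=white(f,b); w=ray(f,c[:,0,:],.0235)[:,:2]
    r=cv2.minAreaRect((w*1000).astype(np.float32)); print("box",np.round(r[0],1),np.round(r[1],1),r[2],np.round(cv2.boxPoints(r)))
for b in((255,213,282,238),(298,258,328,286)):
    c=white(g,b,185); w=ray(g,c[:,0,:],.0235)[:,:2]
    r=cv2.minAreaRect((w*1000).astype(np.float32)); print("box scene",np.round(r[0],1),np.round(r[1],1),r[2])
# case rim corners
P=np.array([[68,225],[272,215],[268,62]])/3.2+[155,195]
print("rim",np.round(ray(f,P,.04),4))
for n,(u,v,z) in dict(mouse=(416,267,.03),pen=(434,275,.005),tc=(132,243,.06),tw=(392,238,.005),pl=(330,285,.01),bottle=(228,85,.1)).items(): print(n,np.round(ray(f,[u,v],z),3))
E
```

```text
box [454.4  30.1] [33.2 49.3] 13.644718170166016 [[432.  50.]
 [444.   2.]
 [476.  10.]
 [465.  58.]]
box [ 448.5 -189.8] [32.9 49.2] 18.703689575195312 [[ 425. -172.]
 [ 441. -218.]
 [ 472. -208.]
 [ 456. -161.]]
box scene [453.2  29. ] [32.4 50.2] 12.975201606750488
box scene [ 447.6 -190.8] [32.9 50. ] 19.210580825805664
rim [[0.3779 0.2966 0.04  ]
 [0.3811 0.1332 0.04  ]
 [0.506  0.1355 0.04  ]]
mouse [[ 0.356 -0.32   0.03 ]]
pen [[ 0.335 -0.373  0.005]]
tc [[0.436 0.405 0.06 ]]
tw [[ 0.436 -0.271  0.005]]
pl [[ 0.317 -0.098  0.01 ]]
bottle [[0.843 0.155 0.1  ]]
```

```bash
python3 -m pendant '[[[0,0,-0.3],[0,0,-1]],[[0,0,-0.3],[0,0,-1]],[[0,0,-0.3],[0,0,-1]],[[0,0,-0.3],[0,0,-1]],[[0,0,-0.3],[0,0,-1]],[[0,0,-0.2],[0,0,-1]],[[0,0,0],[0,0,-1]],[[0,0,0],[0,0,-1]],[[0,0,0],[0,0,-1]],[[0,0,0],[0,0,-1]],[[0,0,0],[0,0,-1]],[[0,0,0],[0,0,-0.12]]]' 0
python3 -m pendant '[[[1,0.4,0],[0,0,0]],[[1,0.4,0],[0,0,0]],[[1,0.4,0],[0,0,0]],[[1,0.4,0],[0,0,0]],[[1,0.4,0],[0,0,0]],[[1,0.4,0],[0,0,0]],[[1,0.4,0],[0,0,0]],[[1,0.4,0],[0,0,0]],[[1,0.4,0],[0,0,0]],[[1,0.4,0],[0,0,0]],[[1,0.4,0],[0,0,0]],[[1,0.4,0],[0,0,0]]]'; python3 -c "
from rig import arm;s=arm.state();print(s['q'])"
```

```text
time: 1.6
eef_pos: [0.257, -0.5967, 0.2771]
eef_rot: [-180.0, -0.1, 90.0]
contact_force: [-0.1, -0.3, -0.4]
gripper_width: 0.006
grip_force: 0.0
time: 3.1
eef_pos: [0.4012, -0.2358, 0.2777]
eef_rot: [180.0, 0.0, 89.9]
contact_force: [-0.2, -0.4, 0.4]
gripper_width: 0.002
grip_force: 0.0
[ 74.87736529   9.04161187 -51.97183741 110.15941909   7.90249796
  64.44749091  19.73620018]
```

```bash
python3 -m pendant '[[[1,0.35,0],[0,0,0]],[[1,0.35,0],[0,0,0]],[[1,0.35,0],[0,0,0]],[[1,0.35,0],[0,0,0]],[[1,0.35,0],[0,0,0]],[[1,0.35,0],[0,0,0]],[[1,0.35,0],[0,0,0]],[[1,0.35,0],[0,0,0]],[[1,0.35,0],[0,0,0]],[[1,0.35,0],[0,0,0]],[[1,0.35,0],[0,0,0]],[[1,0.35,0],[0,0,0]]]'
python3 -m pendant '[[[1,0.35,0],[0,0,0]],[[1,0.35,0],[0,0,0]],[[1,0.3,0],[0,0,0]],[[0,0,0],[0,0,0]]]'
python3 - <<'E'
from rig import arm,optics
import cv2,numpy as np
print(arm.state()['q'])
ims=[]
for n in("scene","top"):
    f=optics.grab_frame(n); np.savez(f"pics/{n}1.npz",**f);ims.append(f["image"])
a=cv2.resize(ims[0][140:290,150:290],(550,590));b=cv2.resize(ims[1][180:290,150:250],(250,275))
c=np.zeros((600,800,3),np.uint8);c[:590,:550]=a;c[:275,550:]=b;cv2.imwrite("pics/b1.png",c)
E
```

```text
time: 4.6
eef_pos: [0.527, 0.124, 0.2775]
eef_rot: [-180.0, 0.0, 89.9]
contact_force: [-0.8, 0.4, 0.5]
gripper_width: 0.002
grip_force: 0.0
time: 5.1
eef_pos: [0.5561, 0.2164, 0.2776]
eef_rot: [-180.0, -0.1, 90.2]
contact_force: [0.2, -0.1, -0.6]
gripper_width: 0.005
grip_force: 0.0
[ 17.17870822  28.57023299 -56.44398257  92.82153755  24.64577797
  72.05385818 -43.61736159]
```

View pics/b1.png

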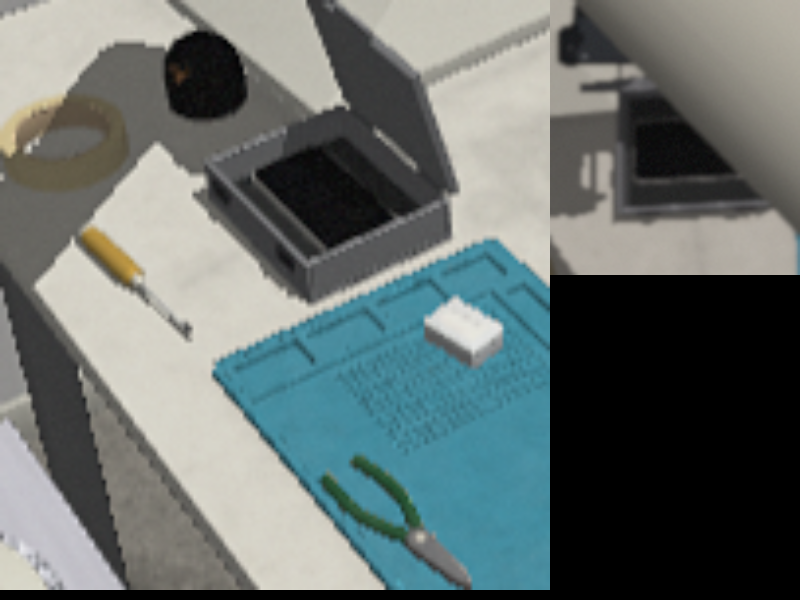

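Run:
```python
from h import *
g=np.load("pics/scene1.npz")
for th in(1,1.1,1.2,1.3,1.35):
    H=np.array([.5105,.136,.04]);
    i=H+.13*np.array([-np.cos(th),0,np.sin(th)]); o=i+.011*np.array([np.sin(th),0,np.cos(th)])
    P=(proj(g,[H,i,o])-[150,140])*3.93; print(th,np.round(P).tolist())
print("frontR rim,backR rim",(proj(g,[[.3805,.135,.04],[.3805,.135,0]])-[150,140])*3.93)
```

```text
1 [[450.0, 201.0], [360.0, 119.0], [370.0, 108.0]]
1.1 [[450.0, 201.0], [373.0, 106.0], [384.0, 96.0]]
1.2 [[450.0, 201.0], [386.0, 94.0], [398.0, 85.0]]
1.3 [[450.0, 201.0], [401.0, 84.0], [413.0, 76.0]]
1.35 [[450.0, 201.0], [408.0, 79.0], [420.0, 71.0]]
frontR rim,backR rim [[302.45039761 266.2881637 ]
 [307.51780669 306.28117013]]
```

The lid angle is about 1.28 rad: the free corner is at scene px (255,158) and the hinge end at (266,188). Next I descend behind the lid and sweep along its arc.

```bash
python3 -m pendant '[[[0,0,0.92],[0,0,0]],[[0,0,0.92],[0,0,0]],[[0,0,0.92],[0,0,0]],[[0,0,0.92],[0,0,0]],[[0,0,0.92],[0,0,0]],[[0,-0.3,0],[0,0,0]],[[0,-0.3,0],[0,0,0]],[[0,-0.3,0],[0,0,0]],[[0,-0.3,0],[0,0,0]],[[0,-0.2,0],[0,0,0]]]'
python3 -m pendant '[[[0,-0.23,0.08],[0,0,0]],[[0,-0.23,0.08],[0,0,0]],[[0,-0.23,0.08],[0,0,0]],[[0,-0.23,0.08],[0,0,0]],[[0,-0.21,0.14],[0,0,0]],[[0,-0.21,0.14],[0,0,0]],[[0,-0.21,0.14],[0,0,0]],[[0,-0.21,0.14],[0,0,0]]]'
```

```text
time: 6.45
eef_pos: [0.5143, 0.2132, 0.1403]
eef_rot: [179.9, 0.0, 90.0]
contact_force: [0.8, 0.2, -0.1]
gripper_width: 0.003
grip_force: 0.0
time: 7.45
eef_pos: [0.4616, 0.213, 0.1129]
eef_rot: [-180.0, 0.0, 90.0]
contact_force: [0.8, 0.2, -0.3]
gripper_width: 0.005
grip_force: 0.5
```

```bash
python3 -m pendant '[[[0,-0.15,0.2],[0,0,0]],[[0,-0.15,0.2],[0,0,0]],[[0,-0.15,0.2],[0,0,0]],[[0,-0.15,0.2],[0,0,0]]]'
python3 - <<'E'
from rig import arm,optics
import cv2,numpy as np
f=optics.grab_frame("scene"); cv2.imwrite("pics/b2.png",cv2.resize(f["image"][120:260,150:310],(640,560)))
E
```

```text
time: 7.95
eef_pos: [0.4436, 0.2131, 0.0888]
eef_rot: [-180.0, 0.0, 90.0]
contact_force: [0.6, 0.5, 1.5]
gripper_width: 0.003
grip_force: 0.6
```

View pics/b2.png

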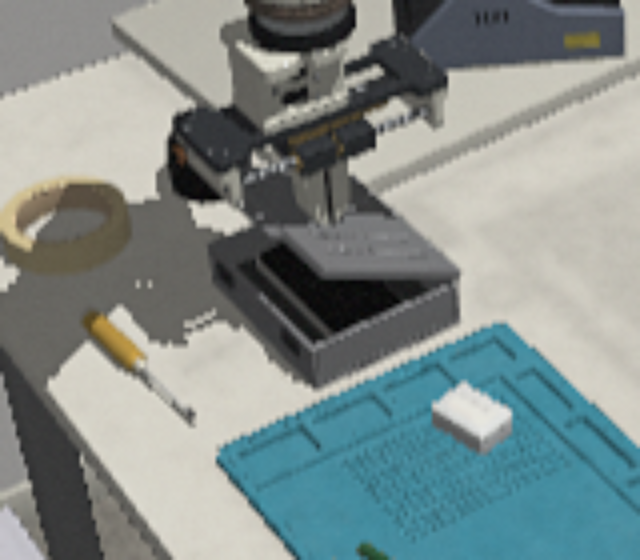

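The lid is following the fingers (contact at b2 px (330,222)) and stands at about 0.4 rad. I continue down gently.

```bash
python3 -m pendant '[[[0,-0.07,0.15],[0,0,0]],[[0,-0.07,0.15],[0,0,0]],[[0,-0.07,0.15],[0,0,0]],[[0,-0.07,0.15],[0,0,0]],[[0,-0.03,0.13],[0,0,0]],[[0,-0.03,0.13],[0,0,0]],[[0,-0.03,0.13],[0,0,0]],[[0,-0.03,0.13],[0,0,0]],[[0,-0.03,0.1],[0,0,0]]]'
python3 -m pendant '[[[0,0,0.05],[0,0,0]],[[0,0,0.04],[0,0,0]],[[0,0,0],[0,0,0]]]'
```

```text
time: 9.12
eef_pos: [0.4314, 0.2131, 0.0525]
eef_rot: [180.0, -0.0, 90.0]
contact_force: [1.0, -0.5, 0.8]
gripper_width: 0.004
grip_force: 0.5
time: 9.5
eef_pos: [0.4312, 0.2131, 0.0511]
eef_rot: [180.0, 0.1, 90.0]
contact_force: [-4.2, -2.7, 14.4]
gripper_width: 0.006
grip_force: 7.6
```

```bash
python3 -m pendant '[[[0,0,-0.5],[0,0,0]],[[0,0,-1],[0,0,0]],[[0,0,-1],[0,0,0]],[[0,0,-1],[0,0,0]],[[-0.5,0,-0.5],[0,0,0]],[[-1,0.1,0],[0,0,0]],[[-1,0.1,0],[0,0,0]],[[-1,0.15,0],[0,0,0]],[[-1,0.2,0],[0,0,0]],[[-1,0.2,0],[0,0,0]],[[-0.6,0,0],[0,0,-0.6]],[[0,0,0],[0,0,-0.6]]]' 91
python3 -m pendant '[[[0,0,0],[0,0,-0.5]],[[0,0,0],[0,0,-0.5]],[[0,0,0],[0,0,0]]]'
python3 - <<'E'
from rig import arm,optics
from h import *
s=arm.state();print(s['eef_pos'],s['eef_rot'],s['q'],s['contact_force'])
f=optics.grab_frame("scene"); cv2.imwrite("pics/b3.png",cv2.resize(f["image"][120:260,150:330],(720,560)))
E
```

```text
time: 11.0
eef_pos: [0.4538, 0.0283, 0.1703]
eef_rot: [180.0, 0.0, 97.2]
contact_force: [-0.4, 0.7, 0.8]
gripper_width: 0.99
grip_force: 0.0
time: 11.38
eef_pos: [0.4537, 0.0302, 0.1703]
eef_rot: [180.0, -0.0, 103.2]
contact_force: [-0.1, -1.3, -0.6]
gripper_width: 0.991
grip_force: 0.0
[0.45373509 0.03023234 0.17033972] [ 1.79978316e+02 -7.67444851e-03  1.03207149e+02] [ 45.94894104  21.77353908 -62.34166267 118.23459175  24.03407429
  53.74665462 -16.17141684] [-0.10613877 -1.33623305 -0.64918064]
```

View pics/b3.png

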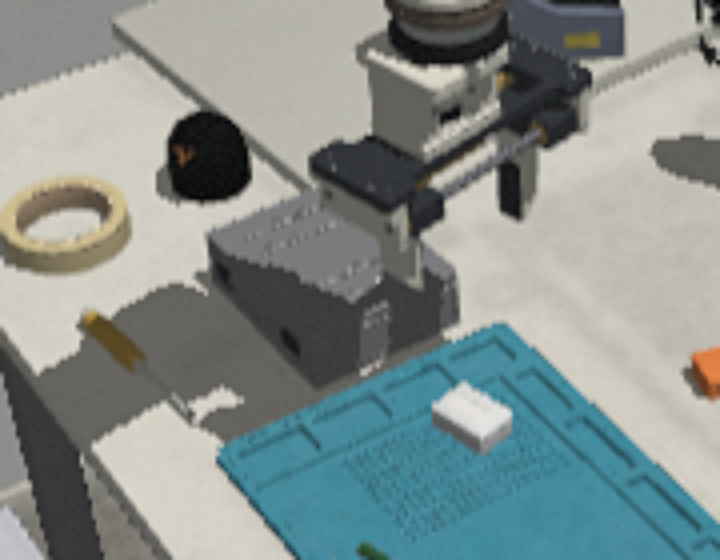

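The lid is flat on the case (top face at b3 px (330,240), no gap). Next I pick up the left box.

```bash
python3 -m pendant '[[[0,0,1],[0,0,0]],[[0,0,1],[0,0,0]],[[0,0,1],[0,0,0]],[[0,0,1],[0,0,0]],[[0,0,0.7],[0,0,0]],[[0,0,0.4],[0,0,0]],[[0,0,0.28],[0,0,0]],[[0,0,0],[0,0,0]]]'
python3 -m pendant '[[[0,0,0],[0,0,0]],[[0,0,0],[0,0,0]],[[0,0,0],[0,0,0]],[[0,0,0],[0,0,0]],[[0,0,0],[0,0,0]],[[0,0,0],[0,0,0]],[[0,0,0],[0,0,0]],[[0,0,0],[0,0,0]]]' 25
python3 -c "
from rig import arm;s=arm.state();print(s['contact_force'],s['tau'])"
```

```text
time: 12.42
eef_pos: [0.4537, 0.0302, 0.0086]
eef_rot: [-180.0, -0.0, 103.2]
contact_force: [-0.2, -0.4, 0.7]
gripper_width: 0.992
grip_force: 0.0
time: 13.42
eef_pos: [0.4538, 0.0302, 0.0086]
eef_rot: [180.0, -0.0, 103.2]
contact_force: [0.7, -0.4, 0.1]
gripper_width: 0.373
grip_force: 30.0
[ 0.71435395 -0.41527576  0.09068275] [-2.56187667e-02 -4.33098543e+01 -1.06862390e+01 -1.36019030e+01
 -6.08965452e-02 -1.34271226e-02  6.40219641e-04]
```

```bash
python3 -m pendant '[[[0,0,-0.2],[0,0,0]],[[0,0,-0.4],[0,0,0]],[[0,0,-0.5],[0,0,0]],[[0,0,-0.5],[0,0,0]],[[0,0,-0.5],[0,0,0]],[[0,0,-0.5],[0,0,0]],[[0,0,-0.4],[0,0,0]],[[0,0,-0.3],[0,0,0]],[[0,0,-0.1],[0,0,0]],[[0,0,0],[0,0,0]],[[0,0,0],[0,0,0]],[[0,0,0],[0,0,0]]]'
for i in 1 2 3 4 5 6; do python3 -m pendant '[[[0,0,0],[0,0,0]]]' | grep -E 'contact|eef_pos'; done; python3 -c "
from rig import arm;s=arm.state();print(s['tau'],s['gripper_width'])"
```

```text
time: 14.92
eef_pos: [0.4534, 0.0302, 0.1103]
eef_rot: [-180.0, -0.0, 103.2]
contact_force: [0.0, 0.5, -1.6]
gripper_width: 0.369
grip_force: 30.0
eef_pos: [0.4536, 0.0303, 0.1104]
contact_force: [0.1, 1.1, 0.1]
eef_pos: [0.4536, 0.0302, 0.1105]
contact_force: [-0.1, -0.8, -0.7]
eef_pos: [0.4537, 0.0302, 0.1106]
contact_force: [0.3, 0.1, -0.3]
eef_pos: [0.4537, 0.0301, 0.1106]
contact_force: [-0.5, 0.0, 0.7]
eef_pos: [0.4537, 0.0302, 0.1106]
contact_force: [0.1, 1.0, -0.2]
eef_pos: [0.4537, 0.0301, 0.1107]
contact_force: [0.4, 0.1, -0.7]
[-1.99603979e-03 -3.60223925e+01 -1.01240122e+01 -2.00223523e+01
 -5.56030939e-02  4.26985891e-03 -3.29701493e-06] 0.36998756875657834
```

Mean Fz is about -0.4 N, so the left box seems light. I set it back.

```bash
python3 -m pendant '[[[0,0,0.4],[0,0,0]],[[0,0,0.7],[0,0,0]],[[0,0,0.7],[0,0,0]],[[0,0,0.6],[0,0,0]],[[0,0,0.4],[0,0,0]],[[0,0,0.2],[0,0,0]],[[0,0,0.15],[0,0,0]],[[0,0,0.1],[0,0,0]],[[0,0,0.09],[0,0,0]],[[0,0,0.06],[0,0,0]],[[0,0,0],[0,0,0]],[[0,0,0],[0,0,0]]]'
```

```text
time: 17.18
eef_pos: [0.4538, 0.0301, 0.0087]
eef_rot: [180.0, 0.0, 103.2]
contact_force: [0.1, 0.3, 0.1]
gripper_width: 0.371
grip_force: 30.0
```

```bash
python3 -m pendant '[[[0,0,0],[0,0,0]],[[0,0,0],[0,0,0]],[[0,0,0],[0,0,0]],[[0,0,0],[0,0,0]],[[0,0,0],[0,0,0]],[[0,0,-0.3],[0,0,0]],[[0,0,-1],[0,0,0]],[[0,0,-1],[0,0,0]],[[0,0,-1],[0,0,0]],[[0,0,-1],[0,0,0]],[[0,0,-1],[0,0,-0.5]],[[0,0,0],[0,0,-0.47]]]' 91
python3 -m pendant '[[[-0.9,-0.34,0],[0,0,0]],[[-1,-0.38,0],[0,0,0]],[[-1,-0.37,0],[0,0,0]],[[-1,-0.37,0],[0,0,0]],[[-1,-0.37,0],[0,0,0]],[[-1,-0.37,0],[0,0,0]],[[-0.98,-0.37,0],[0,0,0]],[[0,0,0],[0,0,0]],[[0,0,0],[0,0,0]]]'
python3 - <<'E'
from rig import arm,optics
from h import *
print(arm.state()['q'])
for n,B in(("top",((262,218,300,252),(345,218,385,252))),("scene",((255,213,282,238),(298,258,328,286)))):
    f=optics.grab_frame(n)
    for b in B:
        try:
            r=cv2.minAreaRect((ray(f,white(f,b,165 if n=="top" else 185)[:,0,:],.0235)[:,:2]*1000).astype(np.float32)); print(n,np.round(r[0],1),np.round(r[1],1),r[2])
        except Exception as e: print(n,e)
E
```

```text
time: 18.68
eef_pos: [0.4552, 0.0304, 0.1702]
eef_rot: [179.8, 0.1, 109.1]
contact_force: [-0.4, 0.1, -0.2]
gripper_width: 0.992
grip_force: 0.0
time: 19.8
eef_pos: [0.4481, -0.1894, 0.1679]
eef_rot: [180.0, -0.0, 109.1]
contact_force: [-0.2, 0.6, -0.1]
gripper_width: 0.991
grip_force: 0.0
[ 69.66248706  25.88175841 -60.90501914 114.30274947  27.47780033
  55.67479684  14.12631238]
top [453.3  29.8] [32.9 49.3] 12.495772361755371
top [ 448.3 -190. ] [33.2 49.2] 20.042755126953125
scene [452.2  28.8] [33.1 50.5] 11.742855072021484
scene [ 447.6 -190.8] [32.9 50. ] 19.210580825805664
```

The left box is back within about 1 mm. Next is the right box.

```bash
python3 -m pendant '[[[0,0,1],[0,0,0]],[[0,0,1],[0,0,0]],[[0,0,1],[0,0,0]],[[0,0,1],[0,0,0]],[[0,0,0.7],[0,0,0]],[[0,0,0.4],[0,0,0]],[[0,0,0.2],[0,0,0]],[[0,0,0],[0,0,0]]]'
python3 -m pendant '[[[0,0,0],[0,0,0]],[[0,0,0],[0,0,0]],[[0,0,0],[0,0,0]],[[0,0,0],[0,0,0]],[[0,0,0],[0,0,0]],[[0,0,0],[0,0,0]],[[0,0,0],[0,0,0]],[[0,0,0],[0,0,0]]]' 25
python3 -m pendant '[[[0,0,-0.2],[0,0,0]],[[0,0,-0.4],[0,0,0]],[[0,0,-0.5],[0,0,0]],[[0,0,-0.5],[0,0,0]],[[0,0,-0.5],[0,0,0]],[[0,0,-0.5],[0,0,0]],[[0,0,-0.4],[0,0,0]],[[0,0,-0.3],[0,0,0]],[[0,0,-0.1],[0,0,0]],[[0,0,0],[0,0,0]],[[0,0,0],[0,0,0]],[[0,0,0],[0,0,0]]]'
for i in 1 2 3 4 5 6; do python3 -m pendant '[[[0,0,0],[0,0,0]]]' | grep -E 'contact|eef_pos'; done
```

```text
time: 20.9
eef_pos: [0.4485, -0.1899, 0.0089]
eef_rot: [180.0, 0.0, 109.1]
contact_force: [0.1, -0.7, 0.1]
gripper_width: 0.991
grip_force: 0.0
time: 21.9
eef_pos: [0.4484, -0.19, 0.0086]
eef_rot: [180.0, 0.0, 109.1]
contact_force: [1.4, -0.2, -0.1]
gripper_width: 0.369
grip_force: 30.0
time: 23.4
eef_pos: [0.4479, -0.1899, 0.1103]
eef_rot: [-180.0, -0.0, 109.1]
contact_force: [0.0, 0.7, -2.5]
gripper_width: 0.371
grip_force: 30.0
eef_pos: [0.4481, -0.19, 0.1104]
contact_force: [0.2, -1.1, -1.7]
eef_pos: [0.4482, -0.19, 0.1105]
contact_force: [0.6, 0.7, -1.7]
eef_pos: [0.4482, -0.1901, 0.1106]
contact_force: [-0.0, -0.7, -1.4]
eef_pos: [0.4482, -0.1901, 0.1106]
contact_force: [-0.6, 0.6, -2.1]
eef_pos: [0.4482, -0.1901, 0.1106]
contact_force: [1.3, -0.0, -2.2]
eef_pos: [0.4482, -0.1901, 0.1107]
contact_force: [-1.1, 0.2, -2.1]
```

Mean Fz is about -1.9 N, so the right box is the full one (left was about -0.4 N). I raise it and check the closed lid's centre before carrying it over.

```bash
python3 -m pendant '[[[0,0,-0.3],[0,0,0]],[[0,0,-0.5],[0,0,0]],[[0,0,-0.4],[0,0,0]],[[0,0,-0.13],[0,0,0]],[[0,0,0],[0,0,0]]]'
python3 - <<'E'
from rig import arm,optics
from h import *
print(arm.state()['q'])
f=optics.grab_frame("top");g=optics.grab_frame("scene");np.savez("pics/top4.npz",**f);np.savez("pics/scene4.npz",**g)
c=np.zeros((440,800,3),np.uint8);c[:,:400]=cv2.resize(f["image"][195:283,160:240],(400,440),interpolation=cv2.INTER_CUBIC);c[:,400:]=cv2.resize(g["image"][140:228,195:275],(400,440),interpolation=cv2.INTER_CUBIC);cv2.imwrite("pics/b4.png",c)
E
```

```text
time: 24.78
eef_pos: [0.4483, -0.1904, 0.1509]
eef_rot: [180.0, 0.1, 109.0]
contact_force: [0.9, 0.5, -2.3]
gripper_width: 0.373
grip_force: 30.0
[ 68.33748632  27.26593997 -59.44843501 115.09580327  29.24521196
  53.96407139  12.7369437 ]
```

View pics/b4.png

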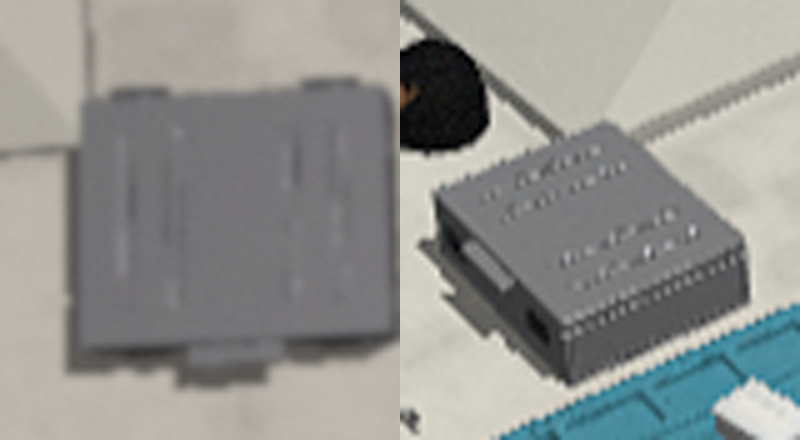

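Closed lid corners are at top crop px (80,97), (390,90), (395,335), (82,347) and scene crop px (435,192), (605,122), (745,243), (560,325). It is flat with no gap at the front.

Run:
```python
from h import *
f=np.load("pics/top4.npz");g=np.load("pics/scene4.npz")
a=ray(f,np.array([[80,97],[390,90],[395,335],[82,347]])/5+[160,195],.051);b=ray(g,np.array([[35,192],[205,122],[345,243],[160,325]])/5+[195,140],.051)
for p in(a,b): print(np.round(p[:,:2],4).tolist(),np.round(p.mean(0),4))
t=np.array([.444,.216])
d=(p:=(a.mean(0)+b.mean(0))[:2]/2)-[.4483,-.1904];y=np.radians(109)
print(p,[d@[np.cos(y),np.sin(y)]/.03,d@[np.sin(y),-np.cos(y)]/.03])
```

```text
[[0.5087, 0.2973], [0.5076, 0.1362], [0.3809, 0.1346], [0.3795, 0.2934]] [0.4442 0.2154 0.051 ]
[[0.38, 0.2903], [0.5028, 0.2925], [0.5094, 0.1355], [0.3812, 0.1339]] [0.4434 0.213  0.051 ]
[0.44376203 0.21420111] [np.float64(12.801176169574008), np.float64(4.2478167195197605)]
```

```bash
python3 -m pendant '[[[0.5,0.17,0],[0,0,0]],[[0.9,0.3,0],[0,0,0]],[[1,0.33,0],[0,0,0]],[[1,0.33,0],[0,0,0]],[[1,0.33,0],[0,0,0]],[[1,0.33,0],[0,0,0]],[[1,0.33,0],[0,0,0]],[[1,0.33,0],[0,0,0]],[[1,0.33,0],[0,0,0]],[[1,0.33,0],[0,0,0]],[[1,0.33,0],[0,0,0]],[[1,0.33,0],[0,0,0]]]'
python3 -m pendant '[[[0.8,0.28,0],[0,0,0]],[[0.6,0.2,0],[0,0,0]],[[0,0,0],[0,0,0]],[[0,0,0],[0,0,0]],[[0,0,0],[0,0,0]],[[0,0,0],[0,0,0]]]'
python3 - <<'E'
from rig import arm,optics
import cv2
g=optics.grab_frame("scene");cv2.imwrite("pics/b5.png",cv2.resize(g["image"][100:300,150:360],(630,600)))
E
```

```text
time: 26.38
eef_pos: [0.4423, 0.1721, 0.1503]
eef_rot: [-180.0, -0.0, 109.1]
contact_force: [0.7, -0.1, -3.2]
gripper_width: 0.371
grip_force: 30.0
time: 27.12
eef_pos: [0.4435, 0.2136, 0.1505]
eef_rot: [-180.0, 0.0, 109.0]
contact_force: [0.4, -0.9, -2.2]
gripper_width: 0.369
grip_force: 30.0
```

View pics/b5.png

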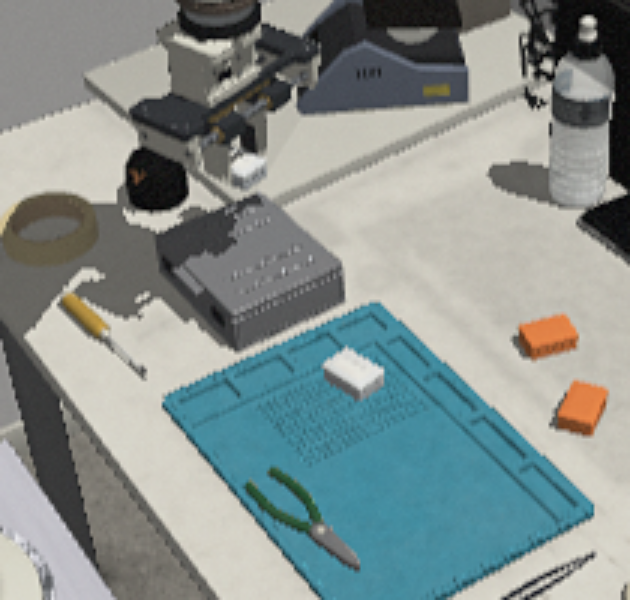

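The full box is held level at (248,170), above the closed lid at (250,265). The light box is upright at (352,373), and the other things are undisturbed.

```bash
python3 -c "
from rig import ticket;print(ticket.hand_in())"
```

```text
the job is handed in; nothing more can be done
None
```

I closed the lid gently and lifted both boxes in order: the right one is full (about 1.9 N against 0.4 N) and is held level about 95 mm above the middle of the lid, the left one is back upright within about 1 mm, and the job was handed in at about 27 s.

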